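# Find the flush hatch release on a charging box by feel and press it

### The arm

A 6-joint arm with a two-finger parallel gripper is mounted at the origin on the work surface. World frame = base frame: x ahead of the robot, y to its left, z up, the work surface at z = 0. Lengths are in m, angles in rad, forces in N, time in s.
With the tool pointing down it reaches from about 0.25 to 0.8 m from the base axis. Payload 8.5 kg.
Tool frame: the origin (TCP) lies midway between the tips of the shut fingers; the grasp point (between the pads) lies 19 mm behind it (robot.grip_point_offset is the distance from the TCP to the grasp point, in m); z points along the fingers, y is the line along which they close (so a half turn about z gives the same grasp; the last joint's range is limited). The gripper opens to 85 mm and grips with 20 to 120 N. Pads are 22 mm wide; open, the fingers measure 114 mm over their backs; the gripper's body (76 mm by 85 mm) begins 54 mm behind the grasp point. The pads swing forward as they close: fully open they stand 13 mm farther back than shut.
Start: joints at [1.166, 0.238, -0.013, 1.319, 0, 1.571], TCP at [0.207, 0.483, 0.231] pointing down, gripper open.
Joint ranges: [-2.66, 2.66], [-1.03, 1.9], [-1.14, 1.46], [-1.82, 2.27], [-1.45, 1.34], [-3.14, 3.14]. Speed limits (rad/s): [2.22, 2.22, 2.79, 3.14, 3.14, 3.14].

### API

Orientations are given as [roll, pitch, yaw] about the fixed x, y, z axes, in that order (R = Rz(yaw) Ry(pitch) Rx(roll)).
In Python, from station import readout, cams, workorder, robot gives the robot as it stands.
- The arm moves only by the tool servo_tool, never from a script. Its argument "moves" is a list of rows, each a list of 7 numbers: the shift along the tool's x, y, z in m, then the turn, a rotation vector about the tool's x, y, z in rad, then the opening, from 0 (shut) to 1 (fully open). In form: [[x, y, z, rx, ry, rz, hand], ...]. A call has 1 to 5 rows; each row shifts and turns the commanded pose from where the row before left it, along the tool's axes as they then stand; what a row does not reach is not made up. A row lasts 1/12 s, in which the tool goes at most 41.7 mm and 7.16 degrees, less where a joint would pass 70% of its speed; a pose out of reach is approached as far as the arm can. A call with a gripper value outside its range is refused whole. The fingers move at their own pace and stop on an object; "force" is the grip in N (left out, the last holds). Time passes only in rows, so rows that do not move let the fingers close. It gives the time, the measured TCP pose, the force, the opening and the grip force at its end, in the units of the state.
- readout.get_obs(): the state, without advancing time (a new reading comes with each control period).
- cams.read_camera(name): name is "side" or "top"; returns a dict with "image" (480x640x3 uint8, red, green, blue), "depth" (480x640 float32, m along the optical axis (not along the pixel's ray), 0 where there is no reading), "K" (3x3 intrinsics, pixels), "k1" (the pictures are not rectified: a ray, as slopes to the right and down, at radius r is drawn at 1 + k1 r^2 times it, then the intrinsics apply), "R" (3x3) and "t" (3): a world point X has camera coordinates R X + t. Camera axes: x right, y down, z forward; pixel columns grow to the right and rows downward; lengths in m; the calibration is good to about 2 mm. A picture is of the moment at which its call begins.
- workorder.sign_off(): hands the job in; it is judged then, once.
The state is a dict: "clock": time; "joint_positions": joint angles; "qvel": joint speeds; "joint_torque": joint torques, N m; "tool_pos": TCP position; "orientation": TCP orientation; "contact_force": force on the tool from outside, world axes, zero at the start; "wrist_torque": the same for the moment, N m; "gripper_width": opening from 0.0 (shut) to 1.0 (fully open); "grasp_force": force on a finger pad.
Only numpy, scipy, OpenCV 4.12 (cv2) and the standard library are available. Lean on these libraries where they do the work, as an engineer would, in place of code of your own. Each camera call takes 0.05 s, during which the arm holds its last target. There are 200 camera calls.

### The job

The battery hatch of the charging box has no handle: it is let go by a flush push key, made in the same plain plastic, somewhere along the flat panel in front of the hatch. Feel lightly along the panel with the fingertips until you find the key, press it in until the hatch springs open by itself, then let the key come back and take the hand away. Only touch and press: pick nothing up, and leave the battery pack, tape measure and bit case where they are.

Things in the scene. Friction and masses are not known exactly. Their poses are not given: they have to be found in the camera images.
- charger: Charging box for cordless-tool batteries: a heavy case that does not move, 300 deep (x) x 400 wide (y) x 160 mm high. Origin: centre of its underside on the bench; z up, front (-x) to the robot. Its top is one flat level deck, 160 mm up: at the front the plain grey panel, behind it the grey battery hatch, at each side a 60 mm wide black shoulder flush with the panel.
- panel (a point): Centre of the flat panel's upper face, axes as charger (x across it towards the hatch, y along it to the left). Plain grey plastic, 90 mm (x) x 280 mm (y), running on flush into the shoulders (140 to 200 mm to either side). The key lies on its long middle line (x = 0), centred at y = -112, -56, 0, 56 or 112 mm: which, differs from box to box. Elsewhere it is solid.
- release_key (a joint): Travel of the flush key in m, straight down: 0 at rest, 0.007 at its stop. Flat square face 46 x 46 mm, same grey plastic, 2 mm below the panel's surface at rest, in a 48 x 48 mm opening parallel to the panel's edges; shut fingertips (about 30 x 22 mm) fit in. Sprung: gives from 2 N, 5.5 N at its stop, comes back when let go. The hatch catch lets go at about 4 to 5 mm.
- hatch (a joint): Angle of the battery hatch in rad: 0 shut (play up to 0.01), 1.25 fully open. Grey flap 150 mm (x) x 276 mm (y) x 10 mm, flush with the deck, hinged along its far edge. When the catch lets go a spring swings it up and away from the panel in about 1 s and keeps it open; shut, it cannot be lifted. Keep the hand from standing over it.
- hatch_edge (a point): Middle of the hatch's free edge, on its upper face: when shut, level with the deck and 55 mm behind the panel's long middle line (the hinge lies 205 mm behind that line).
- battery_pack: Bystander: loose black battery pack 118 x 76 x 66 mm on the bench left of the box; origin at the centre of its underside.
- tape_measure: Bystander: tape measure 70 x 40 x 62 mm on the bench right of the box; origin at the centre of its underside.
- bit_case: Bystander: flat bit metal case 98 x 44 x 18 mm lying on the right shoulder of the box beside the hatch; origin at the centre of its underside.

How it is judged:
On the way, in this order (a step that is already met when the one before it is completed fails the run):
1. the shut hatch's panel is felt: the fingers touch the panel before the key is pressed (contact force between the fingers and anything else above 0.5 N and z of the grasp point in the frame of panel between 0 and 0.045 m and x of the grasp point in the frame of panel between -0.06 and 0.06 m and y of the grasp point in the frame of panel between -0.21 and 0.21 m and value of joint release_key below 0.004 m and value of joint hatch below 0.03 rad).
2. the release key is pressed in (value of joint release_key above 0.004 m), for 0.05 s.
3. the hatch springs open (value of joint hatch above 1 rad), for 0.1 s.
At the end, for the whole second after the job is handed in: The hatch stands open (more than 1.1 rad) and still, the release key has come back up (less than 1 mm in), and the three bystanders are within 30 mm of where they stood (value of joint hatch above 1.1 rad and velocity of joint hatch below 0.05 rad/s and value of joint release_key below 0.001 m and distance of each of battery_pack, tape_measure, bit_case from where it was at the start of the episode below 0.03 m); the robot touches nothing.
It fails at once if battery pack pushed or carried more than 30 mm (distance of battery_pack from where it was at the start of the episode above 0.03 m).
It fails at once if tape measure pushed or carried more than 30 mm (distance of tape_measure from where it was at the start of the episode above 0.03 m).
It fails at once if bit case pushed or carried more than 30 mm (distance of bit_case from where it was at the start of the episode above 0.03 m).
It fails at once if pressed with more than 60 N (contact force between the fingers and anything else above 60 N).
It also fails if it takes over 58 s, if anything falls off the work surface, if the arm or the gripper's body presses on something with over 40 N, if the wrist force passes 120 N, or if a joint passes its speed limit or range.

## Working session

There is one attempt and no reset: what is moved stays moved. The work goes in short steps, Python scripts to look and compute and a tool call to move; the robot and the scene stay as the last step left them, time stands still between calls to the robot, and variables do not carry over. Pictures are saved under pics/ and viewed, at most 10 in all, crops included, and the job is handed in when it is done.

Besides the shell and the picture viewer there is one more tool, called after "Request:" in YAML: its name, and indented under it one key for each argument. servo_tool: Moves the arm, as the interface text tells. Its arguments: {"type":"object","properties":{"moves":{"type":"array"},"force":{"type":"number"}},"required":["moves"]}

```bash
mkdir -p pics; cat > h.py <<'E'
import numpy as np, cv2
from station import readout, cams, workorder, robot
def cloud(c):
    K=c["K"];h,w=c["depth"].shape
    u,v=np.meshgrid(np.arange(w),np.arange(h))
    xd=(u-K[0,2])/K[0,0]; yd=(v-K[1,2])/K[1,1]
    x,y=xd.copy(),yd.copy()
    for _ in range(15):
        f=1+c["k1"]*(x*x+y*y); x=xd/f; y=yd/f
    z=c["depth"]; P=np.stack([x*z,y*z,z],-1)
    return (P-c["t"])@c["R"]   # R^T (P-t)
E
python3 - <<'E'
from h import *
c=cams.read_camera("top"); s=cams.read_camera("side")
cv2.imwrite("pics/top.png",c["image"][:,:,::-1]); cv2.imwrite("pics/side.png",s["image"][:,:,::-1])
for n,c in(("top",c),("side",s)):
    W=cloud(c); np.save(n+".npy",W); m=(c["depth"]>0)&(abs(W[...,2]-.16)<.012)
    P=W[m]; print(n,m.sum(),P.min(0),P.max(0),np.median(P[:,2]),"cam",-c["R"].T@c["t"])
    m8=m.astype(np.uint8); cs=max(cv2.findContours(m8,0,1)[0],key=cv2.contourArea)
    mm=cv2.drawContours(m8*0,[cs],-1,1,-1).astype(bool)&m
    r=cv2.minAreaRect((W[mm][:,:2]*1000).astype(np.float32)); print(r,np.round(cv2.boxPoints(r)))
o=readout.get_obs(); print({k:np.round(v,3) for k,v in o.items()}, robot.grip_point_offset)
E
```

```text
top 26309 [ 0.40840822 -0.21516865  0.14800163] [0.74965171 0.21556869 0.17169517] 0.15981848105022856 cam [0.41022126 0.03554153 1.18205367]
((578.593994140625, 0.1981964111328125), (400.59271240234375, 301.9418029785156), 83.27616119384766) [[ 405. -181.]
 [ 705. -216.]
 [ 752.  181.]
 [ 452.  217.]]
side 25259 [ 0.40391125 -0.21680582  0.14800492] [0.74721921 0.21627657 0.17195845] 0.15902888955900737 cam [-0.1415356  -0.19875179  0.89217238]
((576.483642578125, 0.03826904296875), (402.9866943359375, 304.4447021484375), 83.35396575927734) [[ 402. -182.]
 [ 704. -218.]
 [ 751.  183.]
 [ 449.  218.]]
{'clock': np.float64(0.1), 'joint_positions': array([ 1.166,  0.239, -0.014,  1.319,  0.   ,  1.571]), 'qvel': array([ 0.002, -0.001,  0.001, -0.002, -0.   , -0.   ]), 'joint_torque': array([ 1.0000e-03, -5.3972e+01,  3.4700e+01,  1.3000e-02,  0.0000e+00,
       -0.0000e+00]), 'tool_pos': array([0.207, 0.482, 0.231]), 'orientation': array([-3.14 , -0.   ,  2.737]), 'contact_force': array([-0.146, -0.498,  0.393]), 'wrist_torque': array([ 0.001,  0.027, -0.011]), 'grasp_force': np.float64(0.0), 'gripper_width': np.float64(1.003)} 0.0187
```

View pics/top.png

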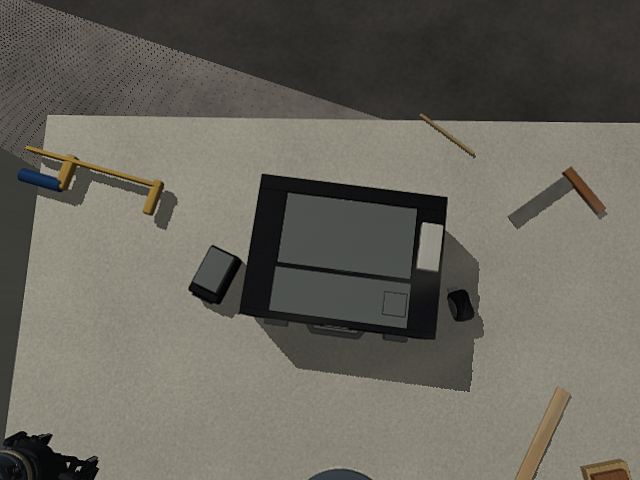

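View pics/side.png

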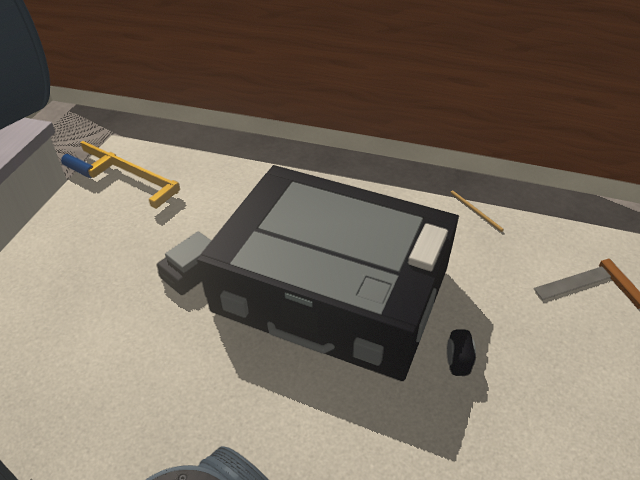

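The top view shows the box turned about -7° with the panel at its front, and a square outline near the panel's right end at about (395,303). The side view shows it too, at about (375,290). The bit case is at (430,246), the tape measure at (460,305) and the battery pack at (215,275). Next I'll measure the panel and the square.

```bash
cat >> h.py <<'E'
yaw=-0.1175; B=np.array([.5778,.0]); Rb=np.array([[np.cos(yaw),-np.sin(yaw)],[np.sin(yaw),np.cos(yaw)]])
def box(W): return (W[...,:2]-B)@Rb
def world(p): return Rb@np.asarray(p)+B
E
python3 - <<'E'
from h import *
for n in("top","side"):
    im=cv2.imread(f"pics/{n}.png"); W=np.load(n+".npy"); g=im.min(2); b=box(W)
    on=(abs(W[...,2]-.16)<.012)&(abs(b[...,1])<.15)&(abs(b[...,0])<.15)
    m=(on&(g>55)).astype(np.uint8)
    k,l,st,_=cv2.connectedComponentsWithStats(m,connectivity=4)
    for i in range(1,k):
        if st[i,4]>150:
            p=b[l==i]*1000; print(n,st[i],"box-frame",p.min(0).round(),p.max(0).round(),"mean",p.mean(0).round(1),"z",W[l==i][:,2].mean().round(4))
    mm=(l==0)  # profile of dark line along box x at y=0
    for y in(-.0,.08):
        s=on&(abs(b[...,1]-y)<.02)
        h=[(int(x*1000),int(g[s&(abs(b[...,0]-x)<.002)].mean())) for x in np.arange(-.148,.148,.004) if (s&(abs(b[...,0]-x)<.002)).any()]
        print(h)
c=cams.read_camera("top")
cr=c["image"][250:350,235:455,::-1]; cv2.imwrite("pics/crop.png",cv2.resize(cr,None,fx=3.5,fy=3.5,interpolation=cv2.INTER_CUBIC))
E
```

```text
top [ 277  193  140   86 9146] box-frame [ -33. -137.] [118. 140.] mean [40.4  0.4] z 0.16
top [ 269  266  142   62 5961] box-frame [-133. -140.] [-43. 141.] mean [-88.5   1.7] z 0.1596
[(-148, 42), (-144, 18), (-139, 21), (-135, 19), (-131, 66), (-127, 79), (-123, 78), (-119, 78), (-115, 77), (-111, 77), (-107, 77), (-103, 77), (-99, 77), (-95, 77), (-91, 77), (-87, 77), (-83, 77), (-79, 77), (-75, 77), (-71, 77), (-67, 77), (-63, 77), (-59, 77), (-55, 77), (-51, 77), (-47, 78), (-43, 64), (-39, 14), (-35, 16), (-31, 56), (-27, 78), (-23, 77), (-19, 77), (-15, 77), (-11, 76), (-7, 76), (-3, 76), (0, 76), (4, 76), (8, 76), (12, 76), (16, 76), (20, 76), (24, 76), (28, 76), (32, 76), (36, 76), (40, 76), (44, 76), (48, 76), (52, 76), (56, 76), (60, 76), (64, 76), (68, 76), (72, 76), (76, 76), (80, 76), (84, 76), (88, 76), (92, 76), (96, 76), (100, 76), (104, 76), (108, 76), (112, 77), (116, 64), (120, 16), (124, 16), (128, 15), (132, 16), (136, 16), (140, 15), (144, 15)]
[(-148, 20), (-144, 27), (-139, 27), (-135, 23), (-131, 70), (-127, 78), (-123, 78), (-119, 78), (-115, 78), (-111, 7
[... 1791 characters left out ...]
99, 120), (-95, 120), (-91, 120), (-87, 119), (-83, 119), (-79, 119), (-75, 119), (-71, 119), (-67, 119), (-63, 118), (-59, 118), (-55, 118), (-51, 118), (-47, 116), (-43, 79), (-39, 57), (-35, 71), (-31, 109), (-27, 118), (-23, 118), (-19, 118), (-15, 118), (-11, 118), (-7, 118), (-3, 118), (0, 117), (4, 117), (8, 117), (12, 117), (16, 116), (20, 116), (24, 116), (28, 116), (32, 116), (36, 116), (40, 115), (44, 115), (48, 115), (52, 115), (56, 114), (60, 114), (64, 114), (68, 114), (72, 113), (76, 113), (80, 113), (84, 113), (88, 113), (92, 112), (96, 112), (100, 112), (104, 112), (108, 112), (112, 107), (116, 67), (120, 49), (124, 51), (128, 50), (132, 50), (136, 49), (140, 48), (144, 45)]
```

View pics/crop.png

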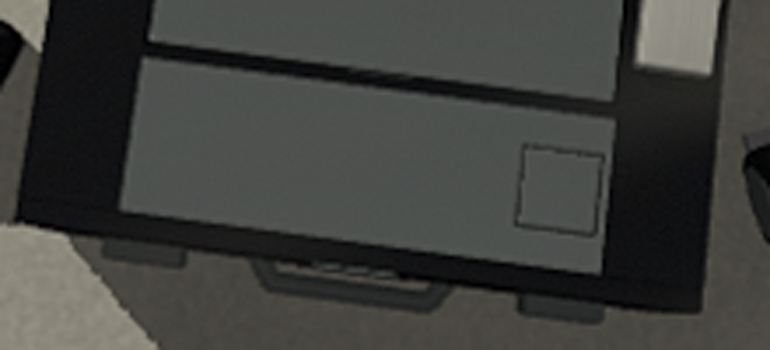

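The panel's middle line sits at x = -88 mm in the box frame, and its top is at z ≈ 0.160. The crop shows the square at about (560,190), which is the y = -112 place. I'll shut the fingers and turn the tool to line up with the box.

Request:
servo_tool:
  moves:
    - [0, 0, 0, 0, 0, 0.12, 0]
    - [0, 0, 0, 0, 0, 0.12, 0]
    - [0, 0, 0, 0, 0, 0.12, 0]
    - [0, 0, 0, 0, 0, 0.12, 0]
    - [0, 0, 0, 0, 0, 0.12, 0]
  force: 20

```text
clock: 0.57
tool_pos: [0.2067, 0.4824, 0.231]
orientation: [-3.141, 0.0, 2.131]
contact_force: [0.5, 0.0, 0.2]
gripper_width: 0.299
grasp_force: 0.0
```

Request:
servo_tool:
  moves:
    - [0, 0, 0, 0, 0, 0.12, 0]
    - [0, 0, 0, 0, 0, 0.12, 0]
    - [0, 0, 0, 0, 0, 0.12, 0]
    - [0, 0, 0, 0, 0, 0.12, 0]
    - [0, 0, 0, 0, 0, 0.12, 0]

```text
clock: 0.98
tool_pos: [0.2067, 0.4824, 0.231]
orientation: [-3.141, 0.001, 1.531]
contact_force: [0.6, 0.4, -0.1]
gripper_width: 0.003
grasp_force: 0.0
```

Request:
servo_tool:
  moves:
    - [0, 0, 0, 0, 0, 0.084, 0]
    - [0, 0, 0, 0, 0, 0, 0]
    - [0, 0, 0, 0, 0, 0, 0]

```text
clock: 1.23
tool_pos: [0.2067, 0.4824, 0.2311]
orientation: [-3.141, 0.001, 1.456]
contact_force: [0.4, 1.0, -0.0]
gripper_width: -0.001
grasp_force: 0.0
```

Request:
servo_tool:
  moves:
    - [-0.0273, 0.0187, 0, 0, 0, 0, 0]
    - [-0.0273, 0.0187, 0, 0, 0, 0, 0]
    - [-0.0273, 0.0187, 0, 0, 0, 0, 0]
    - [-0.0273, 0.0187, 0, 0, 0, 0, 0]
    - [-0.0273, 0.0187, 0, 0, 0, 0, 0]

```text
clock: 1.65
tool_pos: [0.2838, 0.3346, 0.2312]
orientation: [3.142, 0.0, 1.457]
contact_force: [1.2, 0.6, -0.5]
gripper_width: 0.001
grasp_force: 0.0
```

Request:
servo_tool:
  moves:
    - [-0.0273, 0.0187, 0, 0, 0, 0, 0]
    - [-0.0273, 0.0187, 0, 0, 0, 0, 0]
    - [-0.0273, 0.0187, 0, 0, 0, 0, 0]
    - [-0.0273, 0.0187, 0, 0, 0, 0, 0]
    - [-0.0273, 0.0187, 0, 0, 0, 0, 0]

```text
clock: 2.07
tool_pos: [0.3607, 0.1879, 0.2314]
orientation: [3.141, -0.0, 1.456]
contact_force: [0.6, -0.2, -0.6]
gripper_width: 0.0
grasp_force: 0.0
```

Request:
servo_tool:
  moves:
    - [-0.0273, 0.0187, 0, 0, 0, 0, 0]
    - [-0.0273, 0.0187, 0, 0, 0, 0, 0]
    - [-0.0273, 0.0187, 0, 0, 0, 0, 0]
    - [-0.0273, 0.0187, 0, 0, 0, 0, 0]
    - [-0.0273, 0.0187, 0, 0, 0, 0, 0]

```text
clock: 2.48
tool_pos: [0.4375, 0.0412, 0.2314]
orientation: [3.141, -0.0, 1.456]
contact_force: [-0.2, 1.0, 0.4]
gripper_width: 0.002
grasp_force: 0.0
```

Request:
servo_tool:
  moves:
    - [-0.0273, 0.0187, 0, 0, 0, 0, 0]
    - [-0.0273, 0.0187, 0, 0, 0, 0, 0]
    - [-0.0273, 0.0187, 0, 0, 0, 0, 0]
    - [0, 0, 0, 0, 0, 0, 0]
    - [0, 0, 0, 0, 0, 0, 0]

```text
clock: 2.9
tool_pos: [0.4835, -0.0465, 0.2308]
orientation: [-3.141, 0.0, 1.453]
contact_force: [0.1, -0.5, 0.1]
gripper_width: -0.002
grasp_force: 0.0
```

The tool is over the solid panel at y ≈ -56. I'll go down to just above it, then feel in small steps.

Request:
servo_tool:
  moves:
    - [0, 0, 0.02, 0, 0, 0, 0]
    - [0, 0, 0.02, 0, 0, 0, 0]
    - [0, 0, 0.015, 0, 0, 0, 0]
    - [0, 0, 0.01, 0, 0, 0, 0]
    - [0, 0, 0, 0, 0, 0, 0]

```text
clock: 3.32
tool_pos: [0.4814, -0.044, 0.1645]
orientation: [-3.138, -0.0, 1.456]
contact_force: [-0.4, 1.0, -0.7]
gripper_width: 0.002
grasp_force: 0.0
```

Request:
servo_tool:
  moves:
    - [0, 0, 0.001, 0, 0, 0, 0]
    - [0, 0, 0.001, 0, 0, 0, 0]
    - [0, 0, 0.001, 0, 0, 0, 0]
    - [0, 0, 0, 0, 0, 0, 0]

```text
clock: 3.65
tool_pos: [0.4834, -0.0449, 0.1638]
orientation: [3.141, 0.0, 1.453]
contact_force: [0.5, -1.0, -0.4]
gripper_width: -0.004
grasp_force: 0.0
```

Request:
servo_tool:
  moves:
    - [0, 0, 0.001, 0, 0, 0, 0]
    - [0, 0, 0.001, 0, 0, 0, 0]
    - [0, 0, 0, 0, 0, 0, 0]

```text
clock: 3.9
tool_pos: [0.4832, -0.0451, 0.1613]
orientation: [3.142, 0.0, 1.453]
contact_force: [-0.7, -0.0, 0.1]
gripper_width: -0.004
grasp_force: 0.0
```

Request:
servo_tool:
  moves:
    - [0, 0, 0.001, 0, 0, 0, 0]
    - [0, 0, 0, 0, 0, 0, 0]

```text
clock: 4.07
tool_pos: [0.4831, -0.0451, 0.1602]
orientation: [-3.141, 0.0, 1.453]
contact_force: [-0.8, 0.1, 0.2]
gripper_width: -0.002
grasp_force: 0.0
```

Request:
servo_tool:
  moves:
    - [0, 0, 0.001, 0, 0, 0, 0]
    - [0, 0, 0, 0, 0, 0, 0]

```text
clock: 4.23
tool_pos: [0.4832, -0.0451, 0.16]
orientation: [3.141, 0.0, 1.453]
contact_force: [-3.1, -0.4, 8.3]
gripper_width: -0.001
grasp_force: 4.3
```

Request:
servo_tool:
  moves:
    - [0, 0, 0.0005, 0, 0, 0, 0]
    - [0, 0, 0, 0, 0, 0, 0]

```text
clock: 4.4
tool_pos: [0.4832, -0.0451, 0.16]
orientation: [3.14, 0.0, 1.453]
contact_force: [-4.0, 0.5, 12.5]
gripper_width: 0.001
grasp_force: 6.8
```

It's solid there, at z = 0.160: the force rose to 12 N without give. I'll lift and move along to the suspected key.

Request:
servo_tool:
  moves:
    - [0, 0, -0.006, 0, 0, 0, 0]
    - [-0.02, 0, 0, 0, 0, 0, 0]
    - [-0.02, 0, 0, 0, 0, 0, 0]
    - [-0.016, 0, 0, 0, 0, 0, 0]
    - [0, 0, 0, 0, 0, 0, 0]

```text
clock: 4.82
tool_pos: [0.4764, -0.1027, 0.165]
orientation: [3.141, 0.001, 1.451]
contact_force: [-0.2, -1.0, 0.1]
gripper_width: -0.001
grasp_force: 0.0
```

Request:
servo_tool:
  moves:
    - [0, 0, 0.0015, 0, 0, 0, 0]
    - [0, 0, 0.0015, 0, 0, 0, 0]
    - [0, 0, 0.001, 0, 0, 0, 0]
    - [0, 0, 0, 0, 0, 0, 0]

```text
clock: 5.15
tool_pos: [0.4765, -0.1, 0.1605]
orientation: [-3.141, -0.0, 1.454]
contact_force: [0.5, -0.2, 0.1]
gripper_width: 0.004
grasp_force: 0.0
```

Request:
servo_tool:
  moves:
    - [0, 0, 0.001, 0, 0, 0, 0]
    - [0, 0, 0, 0, 0, 0, 0]

```text
clock: 5.32
tool_pos: [0.4766, -0.1003, 0.1597]
orientation: [-3.141, 0.0, 1.454]
contact_force: [-0.7, 0.6, -0.7]
gripper_width: 0.001
grasp_force: 0.0
```

Request:
servo_tool:
  moves:
    - [0, 0, 0.001, 0, 0, 0, 0]
    - [0, 0, 0, 0, 0, 0, 0]

```text
clock: 5.48
tool_pos: [0.4765, -0.1005, 0.1587]
orientation: [-3.141, 0.0, 1.453]
contact_force: [0.4, -0.5, 0.3]
gripper_width: -0.003
grasp_force: 0.0
```

Request:
servo_tool:
  moves:
    - [0, 0, 0.0015, 0, 0, 0, 0]
    - [0, 0, 0, 0, 0, 0, 0]

```text
clock: 5.65
tool_pos: [0.4767, -0.1006, 0.1573]
orientation: [3.141, -0.0, 1.453]
contact_force: [0.3, 1.0, 1.6]
gripper_width: 0.0
grasp_force: 0.6
```

Request:
servo_tool:
  moves:
    - [0, 0, 0.001, 0, 0, 0, 0]
    - [0, 0, 0, 0, 0, 0, 0]

```text
clock: 5.82
tool_pos: [0.4767, -0.1006, 0.1564]
orientation: [3.141, -0.0, 1.453]
contact_force: [-0.1, 1.1, 3.8]
gripper_width: -0.001
grasp_force: 1.4
```

It gives below the panel's surface with a springy force, so this is the key. Now I'll press it in.

Request:
servo_tool:
  moves:
    - [0, 0, 0.001, 0, 0, 0, 0]
    - [0, 0, 0.001, 0, 0, 0, 0]
    - [0, 0, 0.001, 0, 0, 0, 0]
    - [0, 0, 0, 0, 0, 0, 0]

```text
clock: 6.15
tool_pos: [0.4767, -0.1007, 0.1531]
orientation: [3.141, -0.0, 1.453]
contact_force: [0.6, 1.0, 1.6]
gripper_width: -0.001
grasp_force: 0.9
```

Request:
servo_tool:
  moves:
    - [0, 0, 0.001, 0, 0, 0, 0]
    - [0, 0, 0.0005, 0, 0, 0, 0]
    - [0, 0, 0, 0, 0, 0, 0]
    - [0, 0, 0, 0, 0, 0, 0]

```text
clock: 6.48
tool_pos: [0.4766, -0.1007, 0.1519]
orientation: [3.141, -0.0, 1.453]
contact_force: [-0.2, 2.4, 5.0]
gripper_width: 0.0
grasp_force: 2.4
```

```bash
cat > look.py <<'E'
import sys
from h import *
c=cams.read_camera("side"); cv2.imwrite(f"pics/{sys.argv[1]}.png",c["image"][:,:,::-1])
W=cloud(c); b=box(W); m=(c["depth"]>0)&(b[...,0]>-.03)&(b[...,0]<.14)&(abs(b[...,1])<.13)
print("max z over hatch",np.percentile(W[m][:,2],[50,90,99]))
E
python3 look.py s2
```

```text
max z over hatch [0.16743801 0.21284165 0.21757987]
```

The hatch is rising. I'll hold about 1 s, then lift clear.

Request:
servo_tool:
  moves:
    - [0, 0, 0, 0, 0, 0, 0]
    - [0, 0, 0, 0, 0, 0, 0]
    - [0, 0, 0, 0, 0, 0, 0]
    - [0, 0, 0, 0, 0, 0, 0]
    - [0, 0, 0, 0, 0, 0, 0]

```text
clock: 6.95
tool_pos: [0.4766, -0.1007, 0.1519]
orientation: [3.141, 0.0, 1.453]
contact_force: [1.0, 1.6, 5.4]
gripper_width: -0.001
grasp_force: 2.5
```

Request:
servo_tool:
  moves:
    - [0, 0, 0, 0, 0, 0, 0]
    - [0, 0, 0, 0, 0, 0, 0]
    - [0, 0, 0, 0, 0, 0, 0]
    - [0, 0, 0, 0, 0, 0, 0]
    - [0, 0, 0, 0, 0, 0, 0]

```text
clock: 7.37
tool_pos: [0.4766, -0.1007, 0.1519]
orientation: [3.141, 0.0, 1.453]
contact_force: [0.8, 2.2, 5.5]
gripper_width: 0.003
grasp_force: 2.5
```

Request:
servo_tool:
  moves:
    - [0, 0, -0.003, 0, 0, 0, 0]
    - [0, 0, -0.005, 0, 0, 0, 0]
    - [0, 0, -0.01, 0, 0, 0, 0]
    - [0, 0, -0.02, 0, 0, 0, 0]
    - [0, 0, -0.03, 0, 0, 0, 0]

```text
clock: 7.78
tool_pos: [0.4746, -0.1007, 0.2186]
orientation: [-3.136, 0.0, 1.453]
contact_force: [1.3, -1.7, 0.1]
gripper_width: 0.002
grasp_force: 0.0
```

Request:
servo_tool:
  moves:
    - [0, -0.03, -0.005, 0, 0, 0, 0]
    - [0, -0.03, 0, 0, 0, 0, 0]
    - [0, -0.03, 0, 0, 0, 0, 0]
    - [0, 0, 0, 0, 0, 0, 0]
    - [0, 0, 0, 0, 0, 0, 0]

```text
clock: 8.2
tool_pos: [0.3858, -0.0902, 0.2252]
orientation: [-3.142, 0.001, 1.452]
contact_force: [-0.7, -0.3, 0.2]
gripper_width: 0.003
grasp_force: 0.0
```

```bash
python3 look.py s3; python3 - <<'E'
from h import *
c=cams.read_camera("side");W=cloud(c);b=box(W)
m=(c["depth"]>0)&(abs(b[...,1])<.1)&(W[...,2]>.18)&(b[...,0]>0.02)&(b[...,0]<.16)
p=np.c_[b[m][:,0],W[m][:,2]]; d=np.linalg.svd(p-p.mean(0),full_matrices=False)[2][0]
print("hatch angle",np.arctan2(abs(d[1]),abs(d[0])),p.min(0),p.max(0),m.sum())
q=(c["depth"]>0)&(abs(b[...,0]+.088)<.015)&(abs(b[...,1]+.112)<.015); print("key z",np.median(W[q][:,2]))
E
```

```text
max z over hatch [0.13568012 0.27407027 0.29737924]
hatch angle 1.2677730247692942 [0.05421394 0.18001343] [0.10264057 0.2999906 ] 1151
key z 0.15711570342152603
```

View pics/s3.png

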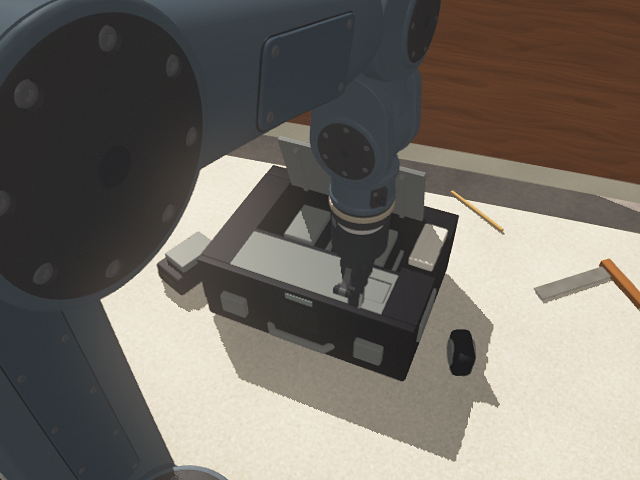

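The picture shows the hatch standing open behind the arm, at about (350,175). The hand is clear in front of it, and the bystanders are where they were. The measured hatch angle is about 1.26 rad, and the key is back up at about 0.158.

```bash
python3 -c "
from station import workorder; print(workorder.sign_off())"
```

```text
the job is handed in; nothing more can be done
None
```

I found the key at y = -112 mm and pressed it; the hatch sprang open (measured at about 1.27 rad), the key came back up, the hand is clear, and the job is handed in, though the sign-off gave no verdict.

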